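# Stow the scraper and lift the cleaning caddy

### The arm

A 6-joint arm with a two-finger parallel gripper is mounted at the origin on a cart in front of the work surface, level with it; the furniture and walls round the work are solid. World frame = base frame: x ahead of the robot, y to its left, z up, the work surface at z = 0. Lengths are in m, angles in rad, forces in N, time in s.
With the tool pointing down it reaches from about 0.35 to 0.775 m from the base axis. Payload 7.3 kg.
Tool frame: the origin (TCP) lies on the centre line of the jaws, within the pads' length; the fingertips stand 19 mm ahead of it and the grasp point (between the pads) is the TCP; z points along the fingers, y is the line along which they close (so a half turn about z gives the same grasp; the last joint's range is limited). The gripper opens to 92 mm and grips with 3 to 60 N. Pads are 19 mm wide; open, the fingers measure 130 mm over their backs; the gripper's body (75 mm by 190 mm) begins 47 mm behind the grasp point.
Start: joints at [-1.348, 0.342, 1.524, -0, 1.275, -0.146], TCP at [0.189, -0.49, 0.226] pointing down, gripper open.
Joint ranges: [-2.53, 2.53], [-0.77, 2.02], [0.04, 2.7], [-1, 4.14], [0.28, 2.66], [-3.11, 3.11]. Speed limits (rad/s): [2.57, 2.57, 3.14, 3.14, 3.14, 3.14].

### API

Orientations are given as a unit quaternion [w, x, y, z].
In Python, from workcell import telemetry, optics, close_job gives the robot as it stands.
- The arm moves only by the shell command python3 -m handwheel 'ROWS' [OPENING] [FORCE]. ROWS is JSON, a list of rows, each a list of 6 numbers: the shift along the tool's x, y, z normalised to -1 to 1, where 1 is 0.05 m, then the turn, a rotation vector about the tool's x, y, z normalised to -1 to 1, where 1 is 0.12 rad. A call has 1 to 5 rows; each row shifts and turns the commanded pose from where the row before left it, along the tool's axes as they then stand; what a row does not reach is not made up. A row lasts 1/10 s, in which the tool goes at most 50 mm and 8.59 degrees, less where a joint would pass 70% of its speed; a pose out of reach is approached as far as the arm can. A call with a number of a shift or a turn outside -1 to 1 is refused whole. A call with a gripper value outside its range is refused whole. OPENING is the closure, from 0 (fully open) to 1 (shut), set as the call begins (- or left out, the last holds). The fingers move at their own pace and stop on an object; FORCE is the grip in N (left out, the last holds). Time passes only in rows, so rows that do not move let the fingers close. It gives the time, the measured TCP pose, the force, the opening and the grip force at its end, in the units of the state.
- telemetry.get_obs(): the state, without advancing time (a new reading comes with each control period).
- optics.camera(name): name is "scene" or "top"; returns (picture, depth): 400x640x3 uint8, red, green, blue; 400x640 float32, m along the optical axis (not along the pixel's ray), 0 where there is no reading.
- optics.get_calibration(name): a dict with "fx", "fy", "cx", "cy" (pixels), "R" (3x3) and "t" (3): a world point X has camera coordinates R X + t. Camera axes: x right, y down, z forward; pixel columns grow to the right and rows downward; lengths in m; the calibration is good to about 2 mm. A picture is of the moment at which its call begins. get_calibration takes no time and is no camera call.
- close_job(): hands the job in; it is judged then, once.
The state is a dict: "time_s": time; "joint_positions": joint angles; "qvel": joint speeds; "joint_efforts": joint torques, N m; "tool_pos": TCP position; "tcp_rot": TCP orientation; "force": force on the tool from outside, world axes, zero at the start; "moment": the same for the moment, N m; "finger_gap": finger opening in m; "finger_force": force on a finger pad.
Only numpy, scipy, OpenCV 4.12 (cv2) and the standard library are available. Lean on these libraries where they do the work, as an engineer would, in place of code of your own. Each camera call takes 0.05 s, during which the arm holds its last target. There are 200 camera calls.

### The job

It is closing time and the counter under the cleaning caddy has to be wiped. Take the scraper out of the draining stand and slide its blade down into the pocket on the side of the caddy, keeping hold of it until its grip rests on the pocket's lips rather than dropping it in; then take the caddy by its wooden handle, lift it straight up about 10 cm clear of the counter without tipping it, and finish holding it there, level and still, with everything in its place in it. Leave the other things on the counter where they are.

Things in the scene. Friction and masses are not known exactly. Their poses are not given: they have to be found in the camera images.
- scraper: Bench scraper: steel blade 96 mm wide, 3 mm thick, with a dark wooden bar grip along its top. Origin: middle of the blade's lower edge. x along the blade's width, y across its thickness, z up to the grip. Blade from z = 0 to 80 mm; grip from z = 80 to 114 mm, 112 mm long in x, 24 mm thick in y. About 130 g. It starts upright (leaning up to about 3 degrees) in the middle bay of the draining stand, blade down.
- scraper_grip (a point): Point inside the scraper's wooden grip, on its middle, 100 mm above the blade's lower edge: a good place to hold it (fingers either side in y), since fingertips should not reach below the grip's underside at 80 mm.
- stand: Draining stand, fixed: steel plate 140 x 116 mm with three pairs of wire hoops 62 mm high running along its x; the scraper stands in the middle pair on the plate, 8 mm above the counter, between 6 mm apart hoops (lift it straight up at least 70 mm to clear them). Origin: centre of the underside.
- caddy: Grey sheet-metal cleaning caddy, loose, about 0.8 kg with what is in it. Origin: centre of the tray's underside (resting on the counter: z = 0); x along its length, z up. Tray 236 mm long (x), from y = -92 to +83 mm, walls 43 mm high, floor at 6 mm. Two end uprights (x = +-120 mm) carry a wooden bar handle, which runs along x over the middle (y = 0). The flat scraper pocket is on its -y side. Keep the powder tub, two baskets and brush in it.
- caddy_handle: The caddy's wooden bar handle, rigid with the caddy and with the same origin and axes as caddy: bar 16 mm wide (y), 22 mm high, from z = 126 to 148 mm, free over x = -110 to +110 mm. Take it at its middle, fingers either side in y.
- caddy_grip (a point): Middle of the caddy's wooden handle bar, 137 mm above its underside.
- caddy_slot (a point): Centre of the mouth of the caddy's scraper pocket, between its flared lips: y = -86 mm, z = 90 mm in the caddy's frame. The pocket is 104 mm long in the caddy's x, 6 mm wide in its y (15 mm between the flared lips' edges, which are 18 mm over the outside), open upward; its floor is 84 mm below the mouth. Home: the scraper's grip sits on the lips, blade down, scraper x along caddy x either way round, blade edge 10 mm above the caddy's underside (within 5 mm).
- powder_tub: White and blue cleaning powder tub, 69 mm across, 91 mm high, standing loose in the middle bay of the caddy's +y side.  (A like tub standing at the back right of the counter plays no part.) Origin: centre of the underside.
- tub_bay (a point): Floor centre of the tub's bay, fixed to the caddy.
- blind_basket: Steel filter basket, 68 mm across, 24 mm high, loose in the bay at the caddy's +x end. Origin: centre of the underside.
- basket_bay_far (a point): Floor centre of the blind basket's bay.
- filter_basket: Steel filter basket, 68 mm across, 28 mm high, loose in the bay at the caddy's -x end. Origin: centre of the underside.
- basket_bay_near (a point): Floor centre of the other basket's bay.
- group_brush: Black brush, 217 mm long, lying loose in the long bay of the caddy, y = -80 to +4 mm. Origin: under its middle.
- scale: Black brewing scale, 132 x 106 x 20 mm, a bystander behind. Origin: centre of the underside.
- timer: White kitchen timer, 58 x 62 x 21 mm, a bystander behind.
- portafilter_2: Portafilter with black handle, 227 mm long, a bystander on the right.
- bean_scoop: Steel coffee scoop, 135 mm long, a bystander on the right.
- teaspoon_a: Teaspoon with a purple handle, 133 mm long, a bystander at the front left.

How it is judged:
By the outcome, as a careful person would: the job done as asked, in the order asked, and still so for the second after the job is handed in, while the arm keeps its last pose, push and grip.
It also fails if it takes over 59 s, if anything falls off the work surface, if the arm or the gripper's body presses on something with over 40 N, if the wrist force passes 120 N, or if a joint passes its speed limit or range.

## Working session

There is one attempt and no reset: what is moved stays moved. The work goes in short steps, Python scripts to look and compute and a shell command to move; the robot and the scene stay as the last step left them, time stands still between calls to the robot, and variables do not carry over. Pictures are saved under pics/ and viewed, at most 10 in all, crops included, and the job is handed in when it is done.

```bash
mkdir -p pics; cat > h.py <<'E'
import numpy as np, cv2
from workcell import telemetry, optics
def snap(n,f):
    p,d=optics.camera(n); np.savez(f'{f}.npz',p=p,d=d); cv2.imwrite(f'pics/{f}.png',p[:,:,::-1]); return p,d
def world(n,d):
    c=optics.get_calibration(n); v,u=np.mgrid[0:400,0:640]
    X=np.stack([(u-c['cx'])/c['fx']*d,(v-c['cy'])/c['fy']*d,d],-1)
    return (X-np.array(c['t']))@np.array(c['R'])
E
python3 - <<'E'
from h import *
for n in('scene','top'):
    snap(n,n+'0'); c=optics.get_calibration(n); R=np.array(c['R']);print(n,-R.T@c['t'],R.round(2).tolist(),c['fx'])
o=telemetry.get_obs();print(o)
E
```

```text
scene [0.07024045 0.68912939 1.22618836] [[-0.86, -0.51, -0.02], [-0.37, 0.66, -0.66], [0.35, -0.56, -0.75]] 436.2708954927771
top [-0.09711293 -0.31581768  1.57554919] [[0.26, -0.97, 0.01], [-0.87, -0.24, -0.43], [0.42, 0.11, -0.9]] 464.0288645140398
{'time_s': 0.1, 'joint_positions': array([-1.34798638e+00,  3.42662316e-01,  1.52493529e+00, -6.59484655e-06,
        1.27539185e+00, -1.46013520e-01]), 'qvel': array([-0.00179157, -0.00196337, -0.00359048,  0.00039596, -0.00013142,
       -0.00106091]), 'joint_efforts': array([ 1.58471372e-03, -4.32002735e+01, -2.44694638e+01,  7.19087804e-02,
        5.27082221e-02, -4.10052382e-05]), 'tool_pos': array([ 0.18920189, -0.48932627,  0.22500483]), 'tcp_rot': array([-6.97765514e-04,  9.83043874e-01,  1.83369172e-01, -2.99623725e-05]), 'force': array([-0.46811216, -0.1166305 ,  0.36739013]), 'moment': array([ 0.00874291,  0.05797691, -0.01837538]), 'finger_force': 0.0, 'finger_gap': 0.09165279541474919}
```

View pics/scene0.png

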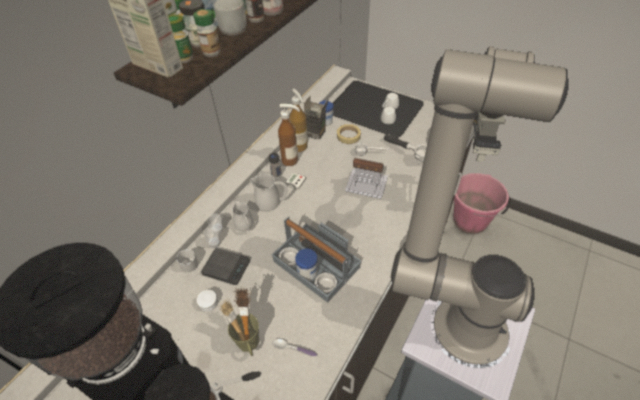

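View pics/top0.png

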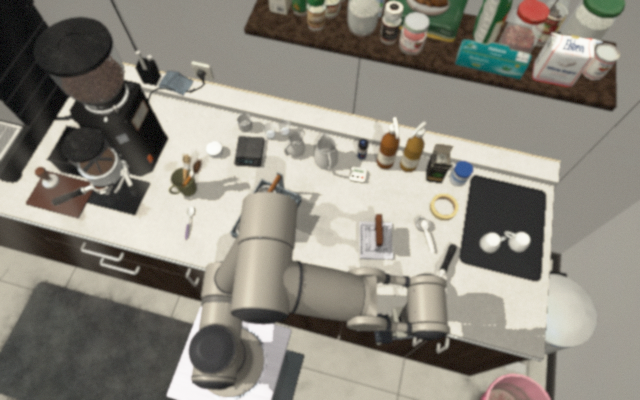

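The scene view shows the scraper at (368,165) in its stand and the caddy at about (315,258), with its handle running from (287,222) to (345,260). In the top view the scraper is at (379,230), and the arm half hides the caddy.

```bash
python3 - <<'E'
from h import *
def rect(P,name):
    P=P[:, :]; r=cv2.minAreaRect(P[:,:2].astype(np.float32)*1000)
    print(name,len(P),'rect c,size,ang',np.round(r[0],1),np.round(r[1],1),round(r[2],1),'z',np.percentile(P[:,2],[2,50,98]).round(4))
for n,bs,bc in(('scene',(350,395,145,200),(265,370,210,300)),('top',(350,405,205,270),(225,335,165,250))):
    z=np.load(n+'0.npz');p=z['p'].astype(int);W=world(n,z['d'])
    for nm,b in(('scr',bs),('cad',bc)):
        w=W[b[2]:b[3],b[0]:b[1]].reshape(-1,3);c=p[b[2]:b[3],b[0]:b[1]].reshape(-1,3)
        brown=(c[:,0]-c[:,2]>25)
        if nm=='scr':
            m=brown&(w[:,2]>.09)&(w[:,2]<.16); rect(w[m],n+' grip'); rect(w[m&(w[:,2]>.115)],n+' griptop')
            m=(w[:,2]<.085)&(w[:,2]>.045);rect(w[m],n+' hoops')
            m=(w[:,2]<.05)&(w[:,2]>.004);
            print(np.histogram(w[:,2],np.arange(-.01,.15,.01)))
        else:
            m=brown&(w[:,2]>.11)&(w[:,2]<.17); rect(w[m],n+' handle'); 
            print(np.histogram(w[:,2],np.arange(-.01,.2,.01))[0])
            if n=='scene':
                for lo,hi in((.03,.055),(.08,.1)):
                    m=(w[:,2]>lo)&(w[:,2]<hi);rect(w[m],f'{lo}')
    # zoom crops
p=np.load('scene0.npz')['p'][:,:,::-1]
a=cv2.resize(p[205:305,260:380],None,fx=5,fy=5,interpolation=cv2.INTER_CUBIC)
cv2.imwrite('pics/c1.png',a)
E
```

```text
scene grip 271 rect c,size,ang [ 524.  -360.5] [107.8  28.8] 13.1 z [0.0951 0.1169 0.1263]
scene griptop 153 rect c,size,ang [ 524.6 -361.8] [107.7  27.8] 14.6 z [0.1153 0.1213 0.1268]
scene hoops 234 rect c,size,ang [ 521.2 -346.6] [96.2 46.8] 9.8 z [0.0459 0.0624 0.082 ]
(array([533, 884, 351,  99,  38,  52,  68,  84,  46,  14,  46,  60,  90,
       102,   0]), array([-0.01,  0.  ,  0.01,  0.02,  0.03,  0.04,  0.05,  0.06,  0.07,
        0.08,  0.09,  0.1 ,  0.11,  0.12,  0.13,  0.14]))
scene handle 426 rect c,size,ang [507.3  41. ] [ 17.7 241.5] 79.2 z [0.1306 0.1461 0.152 ]
[2059 3764  562  692  463  393  120  106  121  181  370   56   14   22
   93  338   59    0    0    0]
0.03 927 rect c,size,ang [505.9  37.4] [174.3 245.8] 80.0 z [0.0303 0.0401 0.0536]
0.08 551 rect c,size,ang [512.5  27.6] [204.8 192.5] 26.7 z [0.0805 0.0943 0.0995]
top grip 210 rect c,size,ang [ 522.9 -363.1] [111.2  23. ] 12.7 z [0.106  0.12   0.1274]
top griptop 187 rect c,size,ang [ 522.9 -363.4] [111.2  21.8] 12.7 z [0.1153 0.1204 0.1275]
top hoops 101 rect c,size,ang [ 519.2 -366. ] [88.7 77.3] 13.7 z [0.0477 0.0591 0.0657]
(array([1307, 1411,  385,   27,   13,   15,   50,   44,    0,    0,   10,
         14,  114,  112,    0]), array([-0.01,  0.  ,  0.01,  0.02,  0.03,  0.04,  0.05,  0.06,  0.07,
        0.08,  0.09,  0.1 ,  0.11,  0.12,  0.13,  0.14]))
top handle 87 rect c,size,ang [584.7  24. ] [16.8 76.9] 81.0 z [0.1378 0.1463 0.1535]
[2920 2544  115  126  126  122   20   11    6    8    6    4    4    5
   20   77   17    0    0    0]
```

View pics/c1.png

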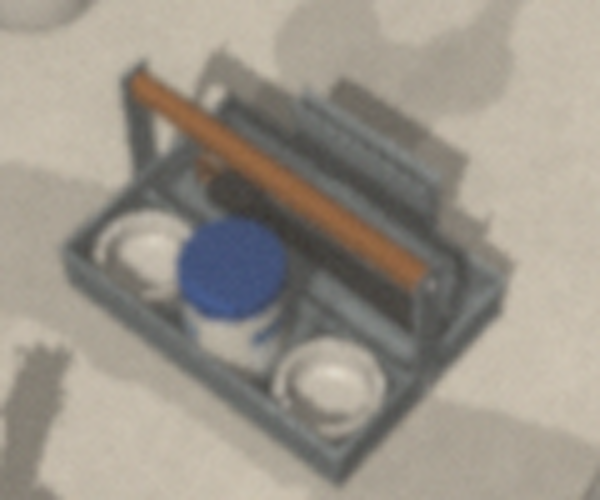

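The crop shows the pocket on the caddy's right (-y) side, at crop (370,150). The tub sits mid +y, the brush is in the long bay and both baskets are in place.

The fits give the grip at (523,-362) mm, yaw 13°, with its top at z≈121 mm, which matches the expected 122. The handle is centred at (507,41) mm, yaw about -10.8°, with its top at about 147 mm. I'll move over the scraper now.

```bash
cat > nav.py <<'E'
import sys; from h import *
from scipy.spatial.transform import Rotation as Ro
def goto(x,y,z,yaw):
    "yaw (deg) of tool x, tool straight down: prints tool-frame shift & turn in units"
    o=telemetry.get_obs(); q=o['tcp_rot']; R=Ro.from_quat([q[1],q[2],q[3],q[0]])
    T=Ro.from_euler('z',yaw,degrees=True)*Ro.from_euler('x',np.pi)
    D=R.inv()*T; d=np.array([x,y,z])/1000-o['tool_pos']
    print('t',round(o['time_s'],2),'pos',(o['tool_pos']*1000).round(1),'F',o['force'].round(1),'gap',round(o['finger_gap']*1000,1),'ff',round(o['finger_force'],1))
    print('turn units',(D.as_rotvec()/.12).round(2),'shift now-axes',(R.inv().apply(d)/.05).round(2),'shift after turn',(T.inv().apply(d)/.05).round(2))
if __name__=='__main__': goto(*map(float,sys.argv[1:]))
E
python3 -m handwheel '[[0,0,0,0,0,0.4],[0,0,0,0,0,0.4],[0.4,-0.05,0,0,0,0.38],[0.7,-0.1,0,0,0,0],[0.7,-0.1,0,0,0,0]]' 0 30
python3 -m handwheel '[[0.7,-0.1,0,0,0,0],[0.7,-0.1,0,0,0,0],[0.7,-0.1,0,0,0,0],[0.7,-0.1,0,0,0,0],[0.7,-0.1,0,0,0,0]]'
python3 -m handwheel '[[0.7,-0.1,0,0,0,0],[0.7,-0.1,0,0,0,0],[0.5,-0.1,0,0,0,0],[0,0,0,0,0,0],[0,0,0,0,0,0]]'
python3 nav.py 523 -362 112 13
python3 - <<'E'
from h import *
p,d=snap('scene','s1');cv2.imwrite('pics/s1c.png',cv2.resize(p[60:220,260:460,::-1],None,fx=3.5,fy=3.5,interpolation=cv2.INTER_CUBIC))
# caddy unobstructed in top?
p,d=snap('top','t1');cv2.imwrite('pics/t1c.png',cv2.resize(p[130:290,220:440,::-1],None,fx=3.5,fy=3.5,interpolation=cv2.INTER_CUBIC))
E
```

```text
time_s: 0.6
tool_pos: [0.2743, -0.456, 0.2253]
tcp_rot: [-0.0, 0.994, 0.113, -0.0]
force: [-0.1, -0.0, 0.6]
finger_gap: 0.0919
finger_force: 0.0
time_s: 1.1
tool_pos: [0.4398, -0.3918, 0.2252]
tcp_rot: [-0.0, 0.994, 0.113, -0.0]
force: [-0.5, -0.5, 0.3]
finger_gap: 0.0917
finger_force: 0.0
time_s: 1.6
tool_pos: [0.5277, -0.3563, 0.2249]
tcp_rot: [-0.0, 0.993, 0.114, -0.001]
force: [0.3, -0.1, -0.1]
finger_gap: 0.0915
finger_force: 0.0
t 1.6 pos [ 527.7 -356.3  224.9] F [ 0.3 -0.1 -0.1] gap 91.5 ff 0.0
turn units [-0.01  0.01  0.01] shift now-axes [-0.11  0.09  2.26] shift after turn [-0.12  0.09  2.26]
```

View pics/s1c.png

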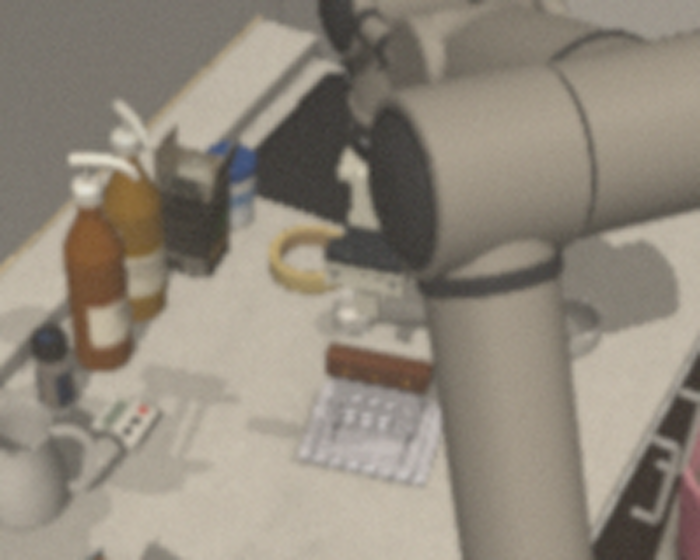

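The gripper at crop (370,260) is hovering over the grip at crop (380,365), and the bystanders are clear. I'll descend and grip.

```bash

python3 -m handwheel '[[-0.12,0.09,0.4,0,0,0],[0,0,0.5,0,0,0],[0,0,0.5,0,0,0],[0,0,0.4,0,0,0],[0,0,0.3,0,0,0]]' 0.3 
python3 -m handwheel '[[0,0,0.16,0,0,0],[0,0,0,0,0,0],[0,0,0,0,0,0]]' >/dev/null
python3 nav.py 523 -362 112 13
python3 -m handwheel '[[0,0,0,0,0,0],[0,0,0,0,0,0],[0,0,0,0,0,0],[0,0,0,0,0,0],[0,0,0,0,0,0]]' 1 30
python3 - <<'E'
from h import *
for n,b in(('scene',(255,390,195,320)),('top',(215,340,150,270))):
    z=np.load({'scene':'s1','top':'t1'}[n]+'.npz');p=z['p'].astype(int);W=world(n,z['d'])
    w=W[b[2]:b[3],b[0]:b[1]].reshape(-1,3);c=p[b[2]:b[3],b[0]:b[1]].reshape(-1,3)
    m=(c[:,0]-c[:,2]>25)&(w[:,2]>.125)&(w[:,2]<.16)
    r=cv2.minAreaRect(w[m][:,:2].astype(np.float32)*1000);print(n,m.sum(),r)
    q=w[m][:,:2]*1000;vx,vy,x,y=cv2.fitLine(q.astype(np.float32),cv2.DIST_HUBER,0,.01,.01).ravel();print('line',np.degrees(np.arctan2(vy,vx)),x,y,np.median(w[m][:,2]))
    yaw=np.radians(-10.7);C=np.array(r[0])/1000
    L=(w[:,:2]-C)@np.array([[np.cos(yaw),-np.sin(yaw)],[np.sin(yaw),np.cos(yaw)]])
    for lo,hi in((.08,.1),(.035,.05)):
        k=(w[:,2]>lo)&(w[:,2]<hi)&(abs(L[:,0])<.2)&(abs(L[:,1])<.2)
        if lo==.08:
            k&=(L[:,1]<-.05)
        print(lo,k.sum(),'x',np.percentile(L[k,0]*1000,[1,5,50,95,99]).round(1),'y',np.percentile(L[k,1]*1000,[1,5,50,95,99]).round(1))
        if lo==.08 and k.sum()>20: print(cv2.minAreaRect(w[k][:,:2].astype(np.float32)*1000))
E
```

```text
time_s: 2.2
tool_pos: [0.5214, -0.3629, 0.1193]
tcp_rot: [-0.001, 0.994, 0.112, -0.001]
force: [0.1, -1.2, 0.9]
finger_gap: 0.0644
finger_force: 0.0
t 2.5 pos [ 523.  -363.   113.5] F [ 1.1  0.9 -0.3] gap 64.7 ff 0.0
turn units [ 0.01 -0.01 -0.  ] shift now-axes [ 0.01 -0.02  0.03] shift after turn [ 0.01 -0.02  0.03]
time_s: 3.0
tool_pos: [0.5231, -0.3623, 0.1128]
tcp_rot: [0.0, 0.994, 0.113, 0.0]
force: [-0.2, 0.5, -0.5]
finger_gap: 0.029
finger_force: 0.0
scene 433 ((506.71600341796875, 40.62793731689453), (17.818382263183594, 236.89926147460938), 80.18476104736328)
line -9.863484 502.02487 44.250645 0.14611422085012693
0.08 160 x [-55.9 -53.1  -0.5  51.   56.5] y [-97.5 -96.2 -90.8 -79.3 -77.4]
((489.0657958984375, -45.87363815307617), (20.880353927612305, 116.70616912841797), 80.6402587890625)
0.035 582 x [-121.4 -119.6  -27.4  116.4  118.2] y [-86.3 -84.   24.5  82.1  83.1]
top 40 ((602.250244140625, 19.27587890625), (15.778079986572266, 36.28059005737305), 86.82671356201172)
line -1.025096 600.30286 18.981144 0.14598571725638487
0.08 43 x [155.3 162.5 186.3 197.6 198.7] y [-131.6 -128.2  -93.9  -66.5  -58.6]
((768.8861083984375, -114.73483276367188), (86.07261657714844, 33.58749771118164), 52.90561294555664)
0.035 96 x [ 13.7  15.5 178.3 194.4 197.5] y [-126.7 -121.9   -5.8   53.1   56. ]
```

View pics/t1c.png

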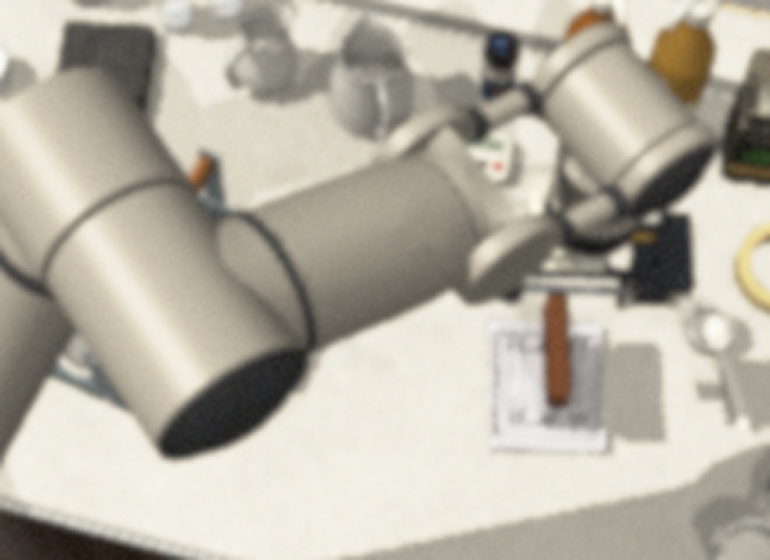

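The top view shows the arm over the stand, with the scraper grip at crop (558,350) and the caddy hidden. The caddy fits agree: centre (507,41) mm, yaw about -9.8°, slot about (491,-45) mm. I'll finish the grip and lift.

```bash

python3 -m handwheel '[[0,0,0,0,0,0],[0,0,0,0,0,0],[0,0,0,0,0,0],[0,0,0,0,0,0]]' 
python3 -m handwheel '[[0,0,-0.1,0,0,0],[0,0,-0.2,0,0,0],[0,0,-0.3,0,0,0],[0,0,-0.4,0,0,0],[0,0,-0.5,0,0,0]]' >/dev/null
python3 -m handwheel '[[0,0,-0.5,0,0,0],[0,0,-0.5,0,0,0],[0,0,-0.5,0,0,0],[0,0,-0.2,0,0,0],[0,0,0,0,0,0]]'
python3 nav.py 491.5 -44.5 300 -9.8
```

```text
time_s: 3.4
tool_pos: [0.5231, -0.3624, 0.1127]
tcp_rot: [0.0, 0.994, 0.113, 0.0]
force: [0.8, 0.1, 0.2]
finger_gap: 0.0238
finger_force: 30.0
time_s: 4.4
tool_pos: [0.5235, -0.3627, 0.2746]
tcp_rot: [0.001, 0.994, 0.113, 0.001]
force: [0.6, -0.5, -1.8]
finger_gap: 0.0237
finger_force: 30.0
t 4.4 pos [ 523.5 -362.7  274.6] F [ 0.6 -0.5 -1.8] gap 23.7 ff 30.0
turn units [ 0.02 -0.02  3.32] shift now-axes [ 0.81 -6.34 -0.53] shift after turn [-1.71 -6.16 -0.51]
```

```bash

python3 -m handwheel '[[0,0,0,0,0,0.5],[0,0,0,0,0,0.8],[0,0,0,0,0,0.8],[0,0,0,0,0,0.8],[0,0,0,0,0,0.42]]' >/dev/null
python3 -m handwheel '[[-0.1,-0.3,0,0,0,0],[-0.2,-0.6,0,0,0,0],[-0.2,-0.7,0,0,0,0],[-0.2,-0.7,0,0,0,0],[-0.2,-0.7,0,0,0,0]]' >/dev/null
python3 -m handwheel '[[-0.2,-0.7,0,0,0,0],[-0.2,-0.7,0,0,0,0],[-0.2,-0.7,0,0,0,0],[-0.2,-0.6,0,0,0,0],[0,-0.4,0,0,0,0]]' 
python3 -m handwheel '[[0,0,0,0,0,0],[0,0,0,0,0,0],[0,0,0,0,0,0]]' >/dev/null
python3 nav.py 491.5 -44.5 275 -9.8
python3 - <<'E'
from h import *
p,d=snap('scene','s2');cv2.imwrite('pics/s2c.png',cv2.resize(p[150:310,250:410,::-1],None,fx=3.7,fy=3.7,interpolation=cv2.INTER_CUBIC))
snap('top','t2')
E
```

```text
time_s: 5.9
tool_pos: [0.4896, -0.045, 0.2714]
tcp_rot: [-0.0, 0.996, -0.085, -0.002]
force: [0.3, -0.2, -1.5]
finger_gap: 0.0236
finger_force: 30.0
t 6.2 pos [491.  -48.1 271.9] F [ 0.5  1.2 -1. ] gap 23.8 ff 30.0
turn units [ 0.    0.01 -0.01] shift now-axes [-0.   -0.07 -0.06] shift after turn [-0.   -0.07 -0.06]
```

View pics/s2c.png

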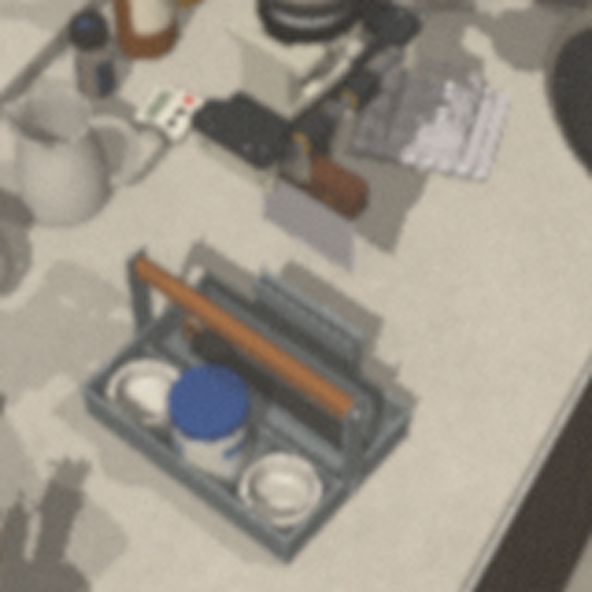

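View pics/t2.png

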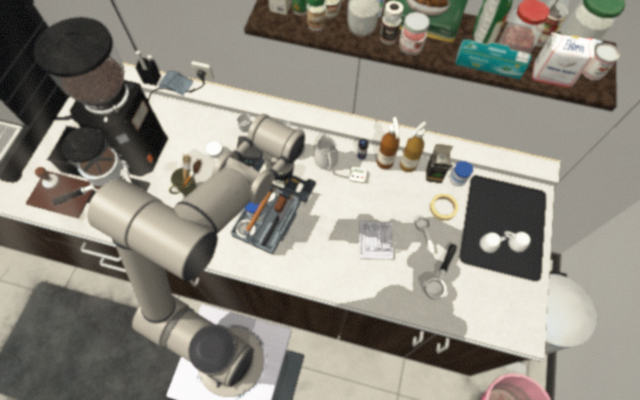

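The scene crop shows the blade hanging from (265,215) to (352,265). It is behind and above the pocket, whose mouth runs from (262,270) to (360,345). In the top view the caddy at (267,220) is visible. I'll measure blade and pocket in the same camera so the calibration bias cancels.

```bash
cat > meas.py <<'E'
import sys; from h import *
n,f=sys.argv[1:3]
z=np.load(f+'.npz');p=z['p'].astype(int);W=world(n,z['d']);o=telemetry.get_obs()
yaw=np.radians(-9.8);Rm=np.array([[np.cos(yaw),-np.sin(yaw)],[np.sin(yaw),np.cos(yaw)]])
w=W.reshape(-1,3);c=p.reshape(-1,3);br=c[:,0]-c[:,2]>25
C=np.array([.507,.041]);L=np.c_[(w[:,:2]-C)@Rm,w[:,2]]*1000
def st(m,nm):
    q=L[m]; 
    if len(q)<10: print(nm,len(q));return
    lin=cv2.fitLine(q[:,:2].astype(np.float32),cv2.DIST_HUBER,0,.01,.01).ravel()
    print(nm,len(q),'x',np.percentile(q[:,0],[1,3,50,97,99]).round(1),'y',np.percentile(q[:,1],[1,3,50,97,99]).round(1),'z',np.percentile(q[:,2],[1,3,50,97,99]).round(1),'dir',round(np.degrees(np.arctan2(lin[1],lin[0])),2))
x,y,h=L.T
st(br&(h>130)&(h<152)&(abs(y)<25)&(abs(x)<130),'handle')
st((h>75)&(h<97)&(y<-65)&(y>-110)&(abs(x)<75),'mouth')
st((h>30)&(h<50)&(abs(x)<140)&(abs(y)<110),'rim')
b=(o['tool_pos'][2]-.104)*1000
m=(h>b-8)&(h<b+70)&(y<-50)&(y>-120)&(abs(x)<75)&~br;st(m,'blade')
for a in range(-8,80,16): st(m&(h>b+a)&(h<b+a+16),f' blade@{b+a+8:.0f}')
if m.sum()>50:
    A=np.c_[L[m][:,0],L[m][:,2]-b,np.ones(m.sum())];s=np.linalg.lstsq(A,L[m][:,1],rcond=None)[0];print('blade plane y = %.4f x + %.4f z + %.1f'%tuple(s))
st(br&(h>b+75)&(h<b+125)&(y<-50)&(y>-125)&(abs(x)<75),'grip')
print('tool in caddy',((o['tool_pos'][:2]-C)@Rm*1000).round(1))
E
python3 meas.py scene s2; echo; python3 meas.py top t2
```

```text
handle 420 x [-115.  -110.9   -9.7  107.2  113.2] y [-9.2 -7.7  2.6  7.2  7.7] z [131.5 132.8 145.9 151.3 151.7] dir -0.22
mouth 204 x [-58.4 -57.8  -3.4  53.1  55.4] y [-98.1 -97.4 -90.6 -79.4 -78.7] z [75.8 76.  85.6 93.  94.4] dir -0.3
rim 861 x [-122.  -120.1  -25.6  116.3  118.1] y [-86.2 -84.7  25.   81.9  82.5] z [30.1 30.4 38.6 48.9 49.5] dir -3.54
blade 319 x [-47.2 -46.   -3.8  43.5  47.8] y [-94.4 -93.8 -91.1 -88.7 -87.8] z [166.8 170.2 201.3 234.9 235.7] dir -0.14
 blade@168 33 x [-45.8 -43.6  -3.2  41.7  43.8] y [-95.7 -94.5 -91.9 -90.1 -90.1] z [162.6 165.4 172.2 175.1 175.3] dir 0.31
 blade@184 80 x [-47.6 -46.1   0.4  46.5  48.2] y [-94.3 -94.  -91.4 -89.  -88.8] z [176.2 176.4 183.6 191.6 191.9] dir 0.0
 blade@200 83 x [-47.5 -45.2   0.3  45.2  48.5] y [-93.7 -93.2 -91.2 -88.9 -88.5] z [192.4 192.9 200.1 207.8 208. ] dir -0.17
 blade@216 65 x [-46.  -45.6 -10.8  30.3  33.2] y [-93.5 -92.9 -90.8 -87.8 -87.5] z [208.7 209.  215.7 223.3 223.4] dir 0.2
 blade@232 58 x [-46.4 -46.   -8.4  28.6  29.8] y [-93.2 -92.8 -90.5 -88.6 -88. ] z [224.5 224.9 229.2 236.4 237. ] dir 
[... 721 characters left out ...]
44.4  -6.7  28.   32.5] y [-96.5 -96.5 -95.1 -93.3 -93. ] z [164.8 165.  172.  175.4 175.5] dir 0.2
 blade@184 31 x [-45.9 -44.4  -8.8  27.   32.5] y [-96.7 -96.5 -95.3 -93.6 -93.2] z [176.3 176.3 182.5 190.1 190.5] dir -0.28
 blade@200 27 x [-45.9 -43.4 -10.5  15.5  17.2] y [-96.8 -96.3 -95.  -93.8 -93.7] z [192.5 192.9 198.7 207.3 207.5] dir -0.09
 blade@216 14 x [-47.6 -47.3 -35.8   8.   10.1] y [-96.3 -96.1 -94.7 -92.5 -92. ] z [208.7 208.7 211.9 222.2 223.4] dir 0.51
 blade@232 1
 blade@248 0
blade plane y = -0.0044 x + 0.0134 z + -95.4
grip 112 x [-55.9 -55.3 -35.5 -11.9  -9.9] y [-104.1 -103.7  -93.4  -82.3  -81.5] z [264.3 269.  279.8 285.  286.1] dir 7.19
tool in caddy [ -0.5 -90.7]
```

Blade against pocket mouth:
- The blade needs about -2 mm in caddy x and about +2.5 mm in caddy y.
- It leans 1.2°, to be turned out by +0.17 units about tool x.

I'll correct that and descend to just above the mouth.

```bash

python3 -m handwheel '[[-0.04,-0.05,0,0.17,0,0],[0,0,0.3,0,0,0],[0,0,0.4,0,0,0],[0,0,0.3,0,0,0],[0,0,0.2,0,0,0]]' >/dev/null
python3 -m handwheel '[[0,0,0.05,0,0,0],[0,0,0,0,0,0],[0,0,0,0,0,0],[0,0,0,0,0,0]]' >/dev/null
python3 nav.py 488.5 -46 200 -9.8
python3 - <<'E'
from h import *
p,d=snap('scene','s3');a=cv2.resize(p[185:265,290:390,::-1],None,fx=5,fy=5,interpolation=cv2.INTER_CUBIC)
q,d=snap('top','t3');b=cv2.resize(q[165:265,225:325,::-1],None,fx=4,fy=4,interpolation=cv2.INTER_CUBIC)
E
python3 meas.py scene s3; echo; python3 meas.py top t3
```

```text
t 7.2 pos [490.3 -43.4 210.9] F [-0.2  0.3 -1.3] gap 23.5 ff 30.0
turn units [-0.17 -0.01 -0.  ] shift now-axes [-0.03  0.06  0.22] shift after turn [-0.03  0.06  0.22]
handle 423 x [-115.5 -109.5   -6.7  107.9  111.9] y [-9.  -7.7  2.4  6.8  7.4] z [131.7 133.1 146.1 150.9 151.3] dir -0.15
mouth 190 x [-60.1 -57.6  -4.8  52.5  56.6] y [-96.8 -95.8 -89.8 -79.7 -78.9] z [75.4 75.9 85.1 91.8 93.9] dir -1.0
rim 885 x [-121.8 -120.3  -28.   116.3  117.3] y [-86.3 -84.6  26.8  81.7  82.5] z [30.2 30.5 38.8 48.9 49.4] dir -0.45
blade 285 x [-48.1 -46.9  -7.1  40.9  45.2] y [-88.5 -87.9 -85.1 -82.7 -82.4] z [108.3 109.  138.5 172.3 174. ] dir 0.69
 blade@107 34 x [-46.2 -45.   -7.9  40.6  43.5] y [-90.1 -88.4 -85.5 -83.2 -83.2] z [103.4 104.5 111.4 114.1 114.2] dir 0.45
 blade@123 72 x [-48.1 -45.8  -1.1  44.3  45.8] y [-88.1 -87.6 -85.1 -82.8 -82.5] z [115.3 115.6 122.4 129.8 130.1] dir -0.25
 blade@139 72 x [-48.1 -47.3  -6.6  39.9  46.4] y [-88.6 -88.4 -84.9 -83.3 -82.7] z [130.9 131.1 138.2 145.7 146.3] dir 0.5
 blade@155 59 x [-47.7 -47.1 -12.4  26.3  28.6] y [-87.3 -87.  -85.1 -82.7 -
[... 659 characters left out ...]
9.6  113.9] y [-96.3 -96.    7.2  77.9  79.5] z [30.3 30.7 39.  49.2 49.5] dir -50.37
blade 63 x [-50.4 -49.9 -18.9  18.3  19.6] y [-90.3 -90.  -88.7 -87.2 -86.6] z [104.7 108.6 126.4 153.5 159.8] dir 0.38
 blade@107 9
 blade@123 25 x [-49.  -47.3 -14.1  19.6  19.9] y [-90.1 -89.9 -88.4 -87.  -86.4] z [115.  115.5 120.3 129.2 129.9] dir 0.42
 blade@139 21 x [-47.9 -47.6 -18.2   9.7  13.1] y [-90.3 -90.1 -88.9 -87.3 -87. ] z [131.2 131.3 139.  145.6 145.9] dir 1.24
 blade@155 7
 blade@171 1
 blade@187 0
blade plane y = 0.0052 x + -0.0111 z + -88.3
grip 103 x [-57.6 -57.2 -37.9 -14.5 -13.3] y [-99.9 -99.4 -89.2 -77.  -76.4] z [201.2 202.5 218.5 225.  225.7] dir 9.96
tool in caddy [ -2.2 -86. ]
```

The blade is level and its mid-plane is at y≈-87. The mouth centre is at about -88.5, well inside the 15 mm flare. I'll nudge it and start inserting slowly.

```bash

python3 -m handwheel '[[-0.02,0.03,0.1,0,0,0],[0,0,0.15,0,0,0],[0,0,0.15,0,0,0],[0,0,0.15,0,0,0],[0,0,0.1,0,0,0]]'
python3 -m handwheel '[[0,0,0.1,0,0,0],[0,0,0.1,0,0,0],[0,0,0,0,0,0]]'
python3 nav.py 488.5 -46 114 -9.8
python3 -c "
from h import *
snap('scene','s4')"
python3 meas.py scene s4 | egrep 'handle|mouth|rim|grip|tool|plane'
```

```text
time_s: 7.8
tool_pos: [0.4884, -0.0439, 0.1765]
tcp_rot: [-0.01, 0.996, -0.085, 0.0]
force: [0.6, -0.5, -0.8]
finger_gap: 0.0234
finger_force: 30.0
time_s: 8.1
tool_pos: [0.4886, -0.0438, 0.1669]
tcp_rot: [-0.01, 0.996, -0.086, 0.0]
force: [-0.3, -0.7, -1.2]
finger_gap: 0.0236
finger_force: 30.0
t 8.1 pos [488.6 -43.8 166.9] F [-0.3 -0.7 -1.2] gap 23.6 ff 30.0
turn units [-0.17  0.01 -0.  ] shift now-axes [0.01 0.07 1.06] shift after turn [0.01 0.04 1.06]
handle 421 x [-114.9 -110.8   -9.6  106.8  112.6] y [-8.4 -7.5  2.3  6.6  7.6] z [131.2 133.8 146.2 151.3 151.7] dir -0.1
mouth 144 x [-60.5 -57.1 -11.4  51.2  52.4] y [-97.3 -96.3 -84.  -79.5 -79. ] z [76.1 76.7 86.1 95.  95.9] dir 1.87
rim 857 x [-121.3 -120.3  -25.7  116.5  117.9] y [-86.2 -84.9  26.   81.7  82.5] z [30.1 30.4 38.7 48.9 49.6] dir -2.36
blade plane y = 0.0220 x + -0.0533 z + -83.0
grip 151 x [-57.7 -57.1 -36.1 -12.2 -11.1] y [-95.9 -94.3 -79.9 -74.4 -73.9] z [149.7 151.4 173.7 180.2 181.2] dir 2.53
tool in caddy [ -3.5 -86.7]
```

It is 27 mm into the pocket with no contact force, so I'll continue.

```bash

python3 -m handwheel '[[0,0,0.1,0,0,0],[0,0,0.15,0,0,0],[0,0,0.15,0,0,0],[0,0,0.15,0,0,0],[0,0,0.1,0,0,0]]'
python3 -m handwheel '[[0,0,0.1,0,0,0],[0,0,0.1,0,0,0],[0,0,0,0,0,0],[0,0,0,0,0,0]]'
python3 nav.py 488.5 -46 114.8 -9.8
```

```text
time_s: 8.65
tool_pos: [0.4887, -0.0433, 0.1343]
tcp_rot: [-0.01, 0.996, -0.086, 0.001]
force: [-0.8, -3.0, 1.1]
finger_gap: 0.0236
finger_force: 30.1
time_s: 9.05
tool_pos: [0.4891, -0.043, 0.1249]
tcp_rot: [-0.01, 0.996, -0.086, 0.001]
force: [1.2, -2.9, -3.9]
finger_gap: 0.0233
finger_force: 30.1
t 9.05 pos [489.1 -43.  124.9] F [ 1.2 -2.9 -3.9] gap 23.3 ff 30.1
turn units [-0.17 -0.   -0.  ] shift now-axes [-0.    0.07  0.2 ] shift after turn [-0.    0.06  0.2 ]
```

```bash

python3 -m handwheel '[[0,0.02,0.05,0,0,0],[0,0,0.06,0,0,0],[0,0,0.05,0,0,0],[0,0,0,0,0,0],[0,0,0,0,0,0]]'
python3 -m handwheel '[[0,0,0.04,0,0,0],[0,0,0.03,0,0,0],[0,0,0,0,0,0],[0,0,0,0,0,0]]'
```

```text
time_s: 9.55
tool_pos: [0.4888, -0.0435, 0.1169]
tcp_rot: [-0.01, 0.996, -0.085, 0.001]
force: [0.7, -1.7, -2.3]
finger_gap: 0.0237
finger_force: 30.0
time_s: 9.95
tool_pos: [0.489, -0.0436, 0.1144]
tcp_rot: [-0.01, 0.996, -0.085, 0.001]
force: [-2.8, -0.9, 7.9]
finger_gap: 0.0234
finger_force: 30.1
```

There's 8 N of support force at z≈114.4 mm, against 114.8 predicted, so the grip is on the lips. I'll look before releasing.

```bash

python3 - <<'E'
from h import *
p,d=snap('scene','s5');q,d=snap('top','t5')
a=cv2.resize(p[185:305,270:390,::-1],(400,400),interpolation=cv2.INTER_CUBIC);b=cv2.resize(q[165:265,220:320,::-1],(400,400),interpolation=cv2.INTER_CUBIC)
cv2.imwrite('pics/c5.png',np.hstack([a,b]))
E
python3 meas.py scene s5 | egrep 'handle|mouth|rim|grip|tool';python3 meas.py top t5 | egrep 'handle|grip|tool'
```

```text
handle 417 x [-114.6 -110.4   -5.2  107.9  114.7] y [-8.8 -7.2  2.5  6.7  7.1] z [132.1 132.6 146.  151.  151.4] dir -0.23
mouth 49 x [-60.  -59.2 -32.4  14.5  17. ] y [-94.4 -92.3 -82.4 -76.2 -75.8] z [75.3 75.4 81.7 96.2 96.4] dir 1.45
rim 839 x [-121.5 -120.5  -31.9  116.5  118.4] y [-85.3 -84.1  32.6  81.8  82.6] z [30.1 30.4 38.1 48.8 49.6] dir 4.05
grip 146 x [-57.4 -57.  -36.3 -12.7 -10.5] y [-95.7 -94.3 -79.  -73.6 -72.9] z [ 96.4  99.  121.7 128.5 129. ] dir 4.31
tool in caddy [ -3.3 -86.4]
handle 103 x [-116.9 -115.   -84.2  -47.6  -45. ] y [-12.5 -12.1  -6.    2.8   3.4] z [133.4 135.7 145.1 151.5 151.6] dir -0.01
grip 89 x [-58.8 -58.3 -38.4 -15.  -13.5] y [-100.7 -100.4  -89.9  -77.5  -75.7] z [111.1 113.8 122.3 128.7 129.4] dir 10.26
tool in caddy [ -3.3 -86.4]
```

View pics/c5.png

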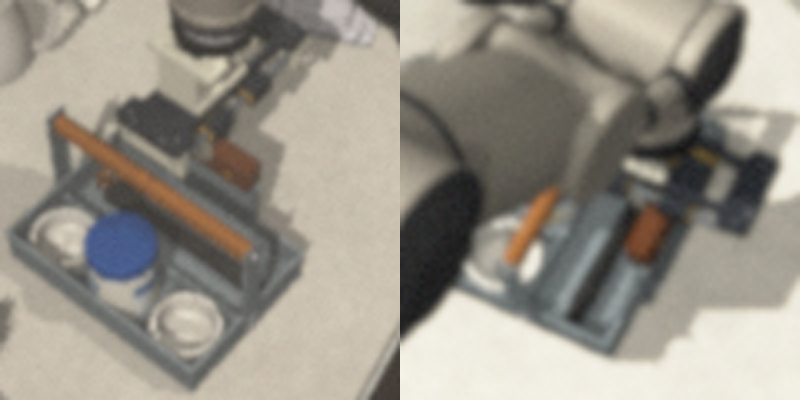

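The grip sits on the pocket lips (left panel (235,165), right panel (650,230)), its top is at about 125 mm, the caddy hasn't moved and its contents are in place. Releasing and rising.

```bash

python3 -m handwheel '[[0,0,0,0,0,0],[0,0,0,0,0,0],[0,0,0,0,0,0],[0,0,0,0,0,0]]' 0.45 20
python3 -m handwheel '[[0,0,-0.1,0,0,0],[0,0,-0.3,0,0,0],[0,0,-0.5,0,0,0],[0,0,-0.6,0,0,0],[0,0,-0.6,-0.17,0,0]]' >/dev/null
python3 -m handwheel '[[0,0,-0.2,0,0,0],[0,0,0,0,0,0],[0,0,0,0,0,0],[0,0,0,0,0,0]]' 
python3 nav.py 505.4 40.3 137 -9.9
python3 - <<'E'
from h import *
p,d=snap('scene','s6');q,d=snap('top','t6')
E
python3 meas.py scene s6 | egrep 'handle|mouth|rim';python3 meas.py top t6 | egrep 'handle|mouth|rim'
python3 - <<'E'
from h import *
yaw=np.radians(-9.8);Rm=np.array([[np.cos(yaw),-np.sin(yaw)],[np.sin(yaw),np.cos(yaw)]])
for n,f in(('scene','s6'),('top','t6')):
    z=np.load(f+'.npz');c=z['p'].astype(int).reshape(-1,3);w=world(n,z['d']).reshape(-1,3)
    L=np.c_[(w[:,:2]-[.507,.041])@Rm,w[:,2]]*1000
    m=(c[:,0]-c[:,2]>18)&(L[:,2]>95)&(L[:,2]<140)&(L[:,1]<-60)&(L[:,1]>-115)&(abs(L[:,0])<80)
    print(n,m.sum(),np.percentile(L[m],[2,50,98],axis=0).round(1).tolist())
    t=L[m][L[m][:,2]>119];print(cv2.minAreaRect(t[:,:2].astype(np.float32)))
E
```

```text
time_s: 10.45
tool_pos: [0.4887, -0.0434, 0.1134]
tcp_rot: [-0.01, 0.996, -0.085, 0.001]
force: [0.7, 0.0, 0.5]
finger_gap: 0.0488
finger_force: 0.0
time_s: 11.35
tool_pos: [0.4877, -0.0456, 0.227]
tcp_rot: [-0.0, 0.996, -0.086, -0.001]
force: [0.3, -0.2, 0.6]
finger_gap: 0.0501
finger_force: 0.0
t 11.35 pos [487.7 -45.6 227. ] F [ 0.3 -0.2  0.6] gap 50.1 ff 0.0
turn units [-0.    0.03  0.01] shift now-axes [ 0.06 -1.75  1.8 ] shift after turn [ 0.05 -1.75  1.8 ]
handle 428 x [-115.7 -110.6   -7.3  106.   110.7] y [-9.  -7.4  2.4  6.5  7.1] z [131.7 132.6 146.  151.3 151.5] dir -0.05
mouth 63 x [-60.6 -58.7 -22.5  51.   54. ] y [-95.3 -93.8 -82.7 -76.1 -75.3] z [75.1 75.2 81.3 96.7 96.8] dir 0.78
rim 850 x [-121.4 -120.4  -28.1  116.4  118.3] y [-86.  -84.7  26.1  81.8  82.3] z [30.2 30.4 39.2 49.  49.6] dir -3.55
handle 130 x [-117.8 -115.7  -71.2  -20.3  -15. ] y [-13.1 -12.3  -6.5   3.1   3.8] z [131.8 135.2 145.6 150.6 151. ] dir -2.06
mouth 16 x [-60.3 -60.2 -54.4  44.9  45.7] y [-98.7 -98.7 -95.8 -83.  -82.7] z [75.1 75.2 83.2 92.6 93. ] dir -2.8
rim 300 x [-123.6 -122.3  -77.5   53.4  112.4] y [-96.8 -96.5   9.6  78.5  80.5] z [30.2 30.5 38.7 49.  49.6] dir -71.58
scene 330 [[-56.5, -96.0, 97.6], [-7.2, -79.5, 121.5], [48.7, -73.5, 128.8]]
((-3.6676673889160156, -84.85942077636719), (25.085947036743164, 110.1280517578125), 89.87403869628906)
top 180 [[-57.9, -100.7, 108.0], [-18.4, -91.0, 121.9], [25.1, -77.8, 129.0]]
((-16.586833953857422, -89.76930236816406), (23.47892951965332, 82.9265365600586), 88.14531707763672)
```

The scraper is resting square in the pocket, with its top at about 122-125 mm. Now the handle.

```bash

python3 -m handwheel '[[0,-0.3,0,0,0,0],[0.05,-0.5,0,0,0,0],[0,-0.5,0,0,0,0],[0,-0.3,0,0,0,0],[0,-0.12,0,0,0,0]]' >/dev/null
python3 -m handwheel '[[0,0,0.3,0,0,0],[0,0,0.4,0,0,0],[0,0,0,0,0,0],[0,0,0,0,0,0],[0,0,0,0,0,0]]' 
python3 nav.py 505.4 40.3 137 -9.9
```

```text
time_s: 12.45
tool_pos: [0.5061, 0.0383, 0.1944]
tcp_rot: [0.0, 0.996, -0.086, 0.001]
force: [0.9, -0.2, -0.3]
finger_gap: 0.0503
finger_force: 0.0
t 12.45 pos [506.1  38.3 194.4] F [ 0.9 -0.2 -0.3] gap 50.3 ff 0.0
turn units [-0.   -0.01  0.01] shift now-axes [-0.02 -0.04  1.15] shift after turn [-0.02 -0.04  1.15]
```

```bash

python3 -m handwheel '[[-0.02,-0.03,0.2,0,0,0],[0,0,0.35,0,0,0],[0,0,0.35,0,0,0],[0,0,0.2,0,0,0],[0,0,0.04,0,0,0]]' >/dev/null
python3 -m handwheel '[[0,0,0,0,0,0],[0,0,0,0,0,0],[0,0,0,0,0,0]]'
python3 nav.py 505.4 40.3 137 -9.9
python3 -m handwheel '[[0,0,0,0,0,0],[0,0,0,0,0,0],[0,0,0,0,0,0],[0,0,0,0,0,0],[0,0,0,0,0,0]]' 1 10
python3 -m handwheel '[[0,0,0,0,0,0],[0,0,0,0,0,0],[0,0,0,0,0,0],[0,0,0,0,0,0],[0,0,0,0,0,0]]'
```

```text
time_s: 13.25
tool_pos: [0.5053, 0.0402, 0.1373]
tcp_rot: [0.0, 0.996, -0.085, 0.001]
force: [0.7, 0.0, 0.2]
finger_gap: 0.0504
finger_force: 0.0
t 13.25 pos [505.3  40.2 137.3] F [0.7 0.  0.2] gap 50.4 ff 0.0
turn units [-0.   -0.01  0.01] shift now-axes [ 0.   -0.    0.01] shift after turn [ 0.   -0.    0.01]
time_s: 13.75
tool_pos: [0.5049, 0.0399, 0.1366]
tcp_rot: [0.0, 0.996, -0.085, 0.0]
force: [-1.1, -2.6, -2.8]
finger_gap: 0.0154
finger_force: 10.0
time_s: 14.25
tool_pos: [0.5049, 0.04, 0.1367]
tcp_rot: [0.0, 0.996, -0.085, 0.0]
force: [-0.0, -5.6, 1.4]
finger_gap: 0.016
finger_force: 10.0
```

The handle is gripped at a 16 mm gap. I'll ease the 5 N side load, tighten and lift gently.

```bash

python3 -m handwheel '[[0,0.015,0,0,0,0],[0,0,0,0,0,0],[0,0,0,0,0,0],[0,0,0,0,0,0]]' 1 58
python3 -m handwheel '[[0,0,-0.04,0,0,0],[0,0,-0.08,0,0,0],[0,0,-0.08,0,0,0],[0,0,-0.04,0,0,0],[0,0,0,0,0,0]]'
python3 -m handwheel '[[0,0,0,0,0,0],[0,0,0,0,0,0]]' >/dev/null
python3 -c "
from h import *
snap('scene','s7');o=telemetry.get_obs();print(o['force'],o['moment'])"
python3 meas.py scene s7 | egrep 'handle|mouth|rim'
```

```text
time_s: 14.65
tool_pos: [0.5047, 0.0396, 0.1365]
tcp_rot: [-0.0, 0.996, -0.085, -0.0]
force: [0.4, -4.2, -1.2]
finger_gap: 0.0154
finger_force: 58.0
time_s: 15.15
tool_pos: [0.5048, 0.0396, 0.1488]
tcp_rot: [-0.0, 0.996, -0.085, 0.0]
force: [0.4, -0.5, -9.3]
finger_gap: 0.0154
finger_force: 58.0
[-0.05071878  0.37249958 -9.48924458] [0.06046838 0.01152006 0.0103909 ]
handle 52 x [-113.2 -110.5  -55.3  114.4  116.8] y [1.5 1.7 4.7 7.2 7.5] z [136.9 140.4 148.6 151.6 151.8] dir -0.41
mouth 98 x [-60.7 -58.9 -23.4  28.   31.7] y [-92.  -90.5 -82.8 -80.1 -79.9] z [75.1 75.4 85.5 95.8 96.2] dir 1.04
rim 1053 x [-121.8 -119.8  -36.4  113.8  115.1] y [-84.6 -83.6  17.   81.2  81.9] z [30.3 30.6 39.  48.9 49.5] dir 9.77
```

The full 9.5 N weight is carried with negligible moment. Lifting the rest, to about 100 mm.

```bash

python3 -m handwheel '[[0,0,-0.05,0,0,0],[0,0,-0.1,0,0,0],[0,0,-0.15,0,0,0],[0,0,-0.2,0,0,0],[0,0,-0.2,0,0,0]]' >/dev/null
python3 -m handwheel '[[0,0,-0.2,0,0,0],[0,0,-0.2,0,0,0],[0,0,-0.2,0,0,0],[0,0,-0.2,0,0,0],[0,0,-0.15,0,0,0]]' >/dev/null
python3 -m handwheel '[[0,0,-0.08,0,0,0],[0,0,-0.05,0,0,0],[0,0,0,0,0,0],[0,0,0,0,0,0],[0,0,0,0,0,0]]' >/dev/null
python3 -m handwheel '[[0,0,0,0,0,0],[0,0,0,0,0,0],[0,0,0,0,0,0],[0,0,0,0,0,0],[0,0,0,0,0,0]]'
python3 - <<'E'
from h import *
p,d=snap('scene','s8');cv2.imwrite('pics/s8c.png',cv2.resize(p[160:320,250:410,::-1],None,fx=3.7,fy=3.7,interpolation=cv2.INTER_CUBIC))
o=telemetry.get_obs();print(o['force'],o['moment'])
yaw=np.radians(-9.8);Rm=np.array([[np.cos(yaw),-np.sin(yaw)],[np.sin(yaw),np.cos(yaw)]])
w=world('scene',d).reshape(-1,3);c=p.astype(int).reshape(-1,3);L=np.c_[(w[:,:2]-[.505,.04])@Rm,w[:,2]]*1000
m=(c[:,0]-c[:,2]>25)&(L[:,2]>215)&(L[:,2]<265)&(abs(L[:,1])<20)&(abs(L[:,0])<115)
for a,b in((-115,-60),(60,115)):
    k=m&(L[:,0]>a)&(L[:,0]<b);print(a,k.sum(),np.percentile(L[k,2],[10,50,90]).round(1))
E
```

```text
time_s: 17.4
tool_pos: [0.5047, 0.0395, 0.2376]
tcp_rot: [0.0, 0.996, -0.086, 0.0]
force: [-0.0, 0.8, -8.6]
finger_gap: 0.0153
finger_force: 58.0
[ 0.12231096  0.10965308 -8.86893163] [0.04137384 0.12329543 0.02072455]
-115 123 [238.4 247.7 250.7]
60 42 [243.  247.7 251. ]
```

View pics/s8c.png

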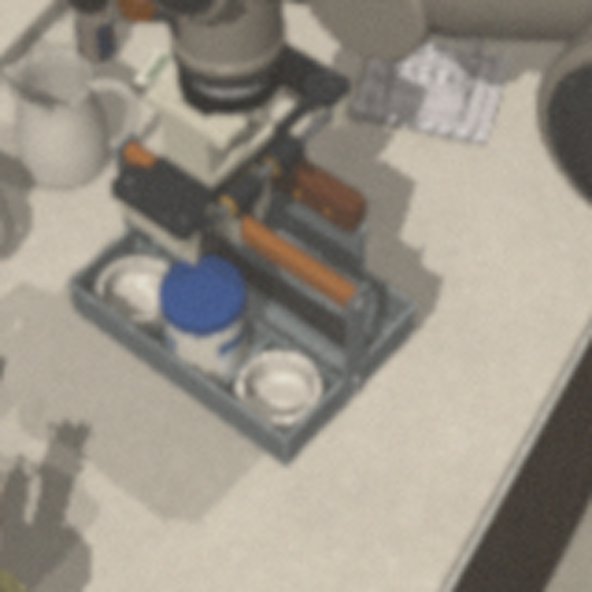

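The caddy hangs level: the handle reads 247.7 mm at both ends, which is 101 mm up. The tub (200,300), baskets (135,285) and (280,385), and scraper (325,195) are all in place. Handing in.

```bash
python3 -c "
from workcell import close_job
print(close_job())"
```

```text
the job is handed in; nothing more can be done
None
```

The job is handed in: the scraper is in the caddy's pocket with its grip on the lips, and the arm is holding the caddy level and still about 10 cm above the counter, its contents in place as far as the last picture shows.

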